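# Draw the calibrator piston up to the sight gauge

## Robot

A 7-joint arm with a two-finger parallel gripper is mounted at the origin on the work surface. World frame = base frame: x ahead of the robot, y to its left, z up, the work surface at z = 0. Lengths are in m, angles in rad, forces in N, time in s.
With the tool pointing down it reaches from about 0.4 to 0.75 m from the base axis. Payload 19.5 kg.
Tool frame: the origin (TCP) lies at the centre of the arm's flange, where the gripper is bolted on; the fingertips stand 173 mm ahead of it and the grasp point (between the pads) lies hold_point_z ahead of it (hold_point_z is the distance from the TCP to the grasp point, in m); z points along the fingers, y is the line along which they close (so a half turn about z gives the same grasp; the last joint's range is limited). The gripper opens to 85 mm and grips with 20 to 120 N. Pads are 22 mm wide; open, the fingers measure 114 mm over their backs; the gripper's body (76 mm by 85 mm) begins 54 mm behind the grasp point. The pads swing forward as they close: fully open they stand 13 mm farther back than shut.
Start: joints at [1.187, 0.707, -0.028, 1.485, 0.022, 0.951, -0.075], TCP at [0.193, -0.542, 0.405] pointing down, gripper open.
Joint ranges: [-2.71, 2.71], [-0.32, 2.16], [-1.57, 1.52], [0, 2.45], [-1.46, 4.6], [0, 2.02], [-2.83, 2.83]. Speed limits (rad/s): [1.89, 1.89, 2.57, 2.57, 3.01, 3.01, 3.01].

## Interface

Orientations are given as a 3x3 rotation matrix whose columns are the frame's x, y, z axes.
In Python, from cell import read_state, get_image, camera_params, finish_job, hold_point_z gives the robot as it stands. The module is installed in compiled form; this text tells all that it offers.
- The arm moves only by the tool move_arm, never from a script. Its argument "rows" is a list of rows, each an object with "delta_rot": the turn, a rotation vector about the tool's x, y, z in degrees, a list of three; "slide": the shift along the tool's x, y, z in mm, a list of three; "jaw": the finger opening in mm, from 0 to 85.4. In form: [{"delta_rot": [ax, ay, az], "slide": [x, y, z], "jaw": jaw}, ...]. A call has 1 to 20 rows; each row is the pose to reach, as a shift and turn from the pose commanded when the call began, along the tool's axes at that moment; what a row does not reach only later rows make up. A row lasts 1/10 s, in which the tool goes at most 50 mm and 8.59 degrees, less where a joint would pass 70% of its speed; a pose out of reach is approached as far as the arm can. A call with a gripper value outside its range is refused whole. The fingers move at their own pace and stop on an object; the grip force is fixed at half the most. Time passes only in rows, so rows that repeat a pose let the fingers close. It gives the time, the measured TCP pose, the force, the opening and the grip force at its end, in the units of the state.
- read_state(): the state, without advancing time (a new reading comes with each control period).
- get_image(name): name is "side" or "top" or "wrist"; returns the picture (384x512x3 uint8, red, green, blue); there is no depth.
- camera_params(name): a dict with "fx", "fy", "cx", "cy" (pixels), "view" (4x4, takes a point from world to camera coordinates). Camera axes: x right, y up, looking along -z (the intrinsics and any distortion apply to the point x, -y, -z); pixel columns grow to the right and rows downward; lengths in m; the calibration is good to about 2 mm. A picture is of the moment at which its call begins: read the wrist's pose just before it. camera_params takes no time and is no camera call; for the wrist camera it gives the pose at the moment of the call.
- finish_job(): hands the job in; it is judged then, once.
The state is a dict: "time_s": time; "qpos": joint angles; "dq": joint speeds; "joint_torque": joint torques, N m; "tcp_pos": TCP position; "ee_rot": TCP orientation; "ft_force": force on the tool from outside, world axes, zero at the start; "moment": the same for the moment, N m; "width": finger opening in m; "grip_force": force on a finger pad.
Only numpy, scipy, OpenCV 4.12 (cv2) and the standard library are available. Lean on these libraries where they do the work, as an engineer would, in place of code of your own. Each camera call takes 0.05 s, during which the arm holds its last target. There are 200 camera calls.

## Task

Set the steel sight gauge over the rail of the piston calibrator at the rail's right-hand end (seen from the robot), where the rail sticks out past the bored block and with the gauge's pointer towards the block, then slide it along the rail, without lifting it off, to the black band opposite the plunger with the round knob, and let go of it there. Then gently draw that plunger straight up, without jamming it in its bore or pulling it out, until its collar is level with the gauge's pointer, and finish while still holding it there. Leave the T-handled plunger and the other things on the bench alone.

Things in the scene. Friction and masses are not known exactly. Their poses are not given: they have to be found in the camera images.
- calibrator: Fixed aluminium block 60 (x) x 160 (y) x 80 (z) mm, turned up to 0.2 rad; origin at the centre of its underside, z up, +y along its long side to the robot's left, -x towards the robot. Two blind vertical bores, 17 mm wide, 68 mm deep (floor 12 mm above the origin), at x = 0, y = +50 and -50 mm.
- rail_top (a point): Middle of the top face of the rail, a fixed level square bar 20 x 20 mm, 364 mm long, parallel to the block's long side, 100 mm beyond the block's centre (block's +x). Axes as the block's. Height varies (155 to 180 mm). A thin black band goes round it opposite each bore, at y = +50 and -50 mm. Posts 16 mm square carry it from below at y = +172 and -172 mm.
- rail_level (a point): A point in the air 43 mm straight below rail_top: the height of the middle of the pointer once the gauge sits on the rail. Axes as the block's. The right-hand end of the rail, where the gauge is to be set on, is the part between y = -85 and y = -160 mm, past the end of the block.
- gauge: Sight gauge, loose, 140 g: a steel staple standing on two legs; origin at the centre of its underside, z up. Legs: plates 5 mm thick, 36 wide (y), 52 high, with a 25 mm gap (x -12.5 to 12.5). Grey tab on top to grip: 12 mm thick (x), 24 wide (y), z 52 to 90 mm. Pointer at the foot, 10 wide, 6 thick, along -x to x = -71.5 mm. Starts pointing to the robot within 0.4 rad. Hangs upright on the rail.
- gauge_saddle (a point): Middle of the underside of the gauge's bridge (46 mm above its origin); it coincides with the rail's top face once the gauge sits on it. Axes as the gauge's.
- gauge_pointer (a point): Tip of the gauge's pointer, mid-thickness (x = -71.5, z = 3 mm from the gauge's origin).
- plunger: Loose round-knobbed steel plunger, 140 to 280 g, in either bore. Origin at the centre of its foot, z up. Rod 16 mm across to z = 72, collar 32 across from 72 to 78, stem 12 across to 130, black knob 34 across from 130 to 154 mm. Starts with its foot on the bore floor, collar 4 mm above the block; to be raised 25 to 50 mm. Drops back if let go.
- plunger_collar (a point): Centre of the plunger's collar disc, mid-thickness (z = 75 mm from its foot).
- plunger_knob (a point): Centre of the plunger's round knob (z = 142 mm from its foot).
- spare: The other plunger, in the other bore: the same rod and collar, but a black T-bar 44 x 12 x 16 mm (top 146 mm above its foot) for a handle. To be left alone. Origin at the centre of its foot.
- reagent_bottle: Bystander: amber bottle 52 mm across, 105 mm high, beyond the rail. Origin at the centre of its underside.
- beaker: Bystander: white open beaker 66 mm across, 85 mm high, beyond the gauge. Origin at the centre of its underside.
- well_plate: Bystander: flat white well plate 86 x 128 x 14 mm, in front of the block. Origin at the centre of its underside.
- vial: Bystander: small vial 28 mm across, 50 mm high, between the gauge and the block. Origin at the centre of its underside.
Mind the look-alikes: they are no part of the job. What is shaped like the gauge but blue, green or purple is not meant.

How it is judged:
On the way, in this order (a step that is already met when the one before it is completed fails the run):
1. the gauge sits on the rail at its right-hand end, past the block, pointer towards the block (x of gauge_saddle in the frame of rail_top between -0.006 and 0.006 m and z of gauge_saddle in the frame of rail_top between -0.004 and 0.004 m and angle between gauge's own z axis and vertical below 0.1 rad and x of gauge_pointer in the frame of rail_top below -0.05 m and y of gauge_saddle in the frame of rail_top between -0.165 and -0.08 m), for 0.1 s.
2. the gauge has been slid to the band opposite the round-knobbed plunger and let go, with the plunger still down (x of gauge_saddle in the frame of rail_top between -0.006 and 0.006 m and z of gauge_saddle in the frame of rail_top between -0.004 and 0.004 m and angle between gauge's own z axis and vertical below 0.1 rad and x of gauge_pointer in the frame of rail_top below -0.05 m and ((y of plunger_knob in the frame of calibrator above 0 m and y of gauge_saddle in the frame of rail_top between 0.04 and 0.06 m) or (y of plunger_knob in the frame of calibrator below 0 m and y of gauge_saddle in the frame of rail_top between -0.06 and -0.04 m)) and contact force between each of the arm, the fingers and gauge below 0.1 N and z of plunger in the frame of calibrator below 0.018 m), for 0.2 s.
At the end, for the whole second after the job is handed in: The gauge sits fully down on the rail within 10 mm of the band opposite the round-knobbed plunger, untouched by the robot; that plunger is held still and upright by the fingers, its foot still in the bore, its collar within 6 mm of the pointer's height, pressed against its bore with less than 15 N (x of gauge_saddle in the frame of rail_top between -0.006 and 0.006 m and z of gauge_saddle in the frame of rail_top between -0.004 and 0.004 m and angle between each of gauge, plunger's own z axis and vertical below 0.1 rad and x of gauge_pointer in the frame of rail_top below -0.05 m and ((y of plunger_knob in the frame of calibrator above 0 m and y of gauge_saddle in the frame of rail_top between 0.04 and 0.06 m) or (y of plunger_knob in the frame of calibrator below 0 m and y of gauge_saddle in the frame of rail_top between -0.06 and -0.04 m)) and z of plunger_collar in the frame of rail_level between -0.006 and 0.006 m and horizontal distance between plunger and calibrator below 0.056 m and z of plunger in the frame of calibrator below 0.072 m and contact force between the fingers and plunger above 1 N and linear speed of plunger below 0.01 m/s and contact force between plunger and calibrator below 15 N and contact force between anything else and gauge above 0.3 N and contact force between each of the arm, the fingers and gauge below 0.1 N); the arm keeps its last pose, push and grip.
It fails at once if the plunger is jammed: forced against its bore with more than 40 N (contact force between plunger and calibrator above 40 N).
It fails at once if the plunger is pulled out of its bore (z of plunger in the frame of calibrator above 0.078 m).
It fails at once if the gauge is off the rail just above its middle part (set on or lifted off there instead of slid) (x of gauge_saddle in the frame of rail_top between -0.02 and 0.02 m and y of gauge_saddle in the frame of rail_top between -0.07 and 0.15 m and z of gauge_saddle in the frame of rail_top between 0.008 and 0.03 m).
It fails at once if the T-handled plunger is moved (distance of spare from where it was at the start of the episode above 0.008 m).
It fails at once if the bottle, beaker, well plate or vial is knocked away (more than 25 mm) (distance of any of reagent_bottle, beaker, well_plate, vial from where it was at the start of the episode above 0.025 m).
It also fails if it takes over 64 s, if anything falls off the work surface, if the arm or the gripper's body presses on something with over 40 N, if the wrist force passes 120 N, or if a joint passes its speed limit or range.

## Working session

There is one attempt and no reset: what is moved stays moved. The work goes in short steps, Python scripts to look and compute and a tool call to move; the robot and the scene stay as the last step left them, time stands still between calls to the robot, and variables do not carry over. Pictures are saved under pics/ and viewed, at most 10 in all, crops included, and the job is handed in when it is done.

Besides the shell and the picture viewer there is one more tool, called after "Request:" by a JSON object that holds its "op" and its "data", one argument or row to a line. move_arm: Moves the arm, as the interface text tells. Its arguments: {"type":"object","properties":{"rows":{"type":"array"}},"required":["rows"]}

```bash
mkdir -p pics
python3 - <<'E'
from cell import *
import cv2,numpy as np
s=read_state();print(s['time_s'],s['tcp_pos'],np.round(s['ee_rot'],3),s['width'],hold_point_z if not callable(hold_point_z) else hold_point_z())
for n in('side','top'):
    p=camera_params(n);print(n,{k:np.round(v,4).tolist() for k,v in p.items()})
    cv2.imwrite(f'pics/{n}0.png',cv2.resize(get_image(n)[:,:,::-1],(800,600),interpolation=cv2.INTER_CUBIC))
print(camera_params('wrist'))
E
```

```text
0.0 [ 0.19272324 -0.54166921  0.40422602] [[ 0.942  0.335 -0.   ]
 [ 0.335 -0.942  0.001]
 [-0.    -0.001 -1.   ]] 0.0853421567063689 0.1547
side {'fx': 453.7654, 'fy': 453.7654, 'cx': 265.1823, 'cy': 191.825, 'view': [[-0.9981, -0.0609, -0.0022, 0.5654], [0.0445, -0.7531, 0.6564, -0.1723], [-0.0416, 0.6551, 0.7544, -1.0166], [0.0, 0.0, 0.0, 1.0]]}
top {'fx': 419.8094, 'fy': 419.8094, 'cx': 251.9005, 'cy': 193.6548, 'view': [[0.1071, -0.9942, -0.0026, -0.1459], [0.9693, 0.1038, 0.2227, -0.5999], [-0.2211, -0.0264, 0.9749, -0.9819], [0.0, 0.0, 0.0, 1.0]]}
{'fx': 282.344823032077, 'fy': 282.344823032077, 'cx': 256.0853959827143, 'cy': 191.49868899588822, 'view': array([[ 0.3346657 , -0.94233492, -0.00194148, -0.57447991],
       [ 0.89299802,  0.31780051, -0.31868067,  0.04198458],
       [ 0.30092093,  0.10491775,  0.94786015, -0.38279962],
       [ 0.        ,  0.        ,  0.        ,  1.        ]])}
```

View pics/top0.png

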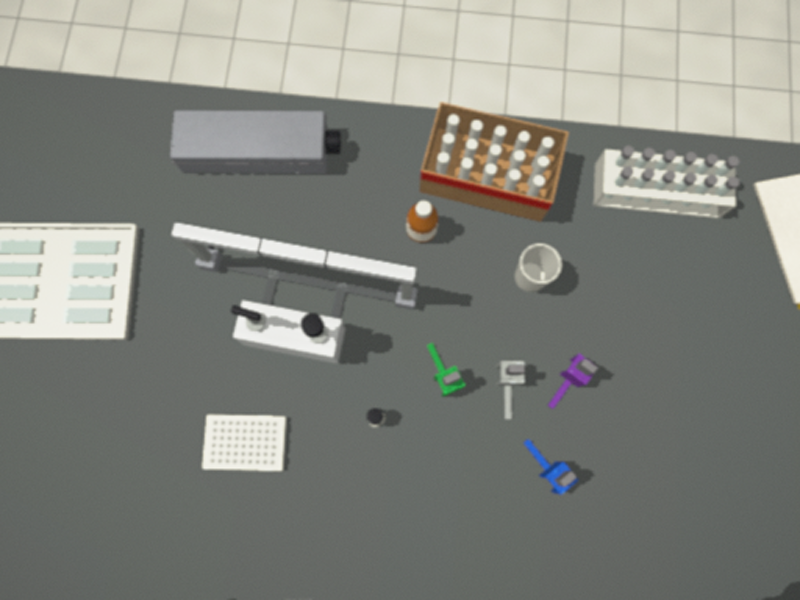

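View pics/side0.png

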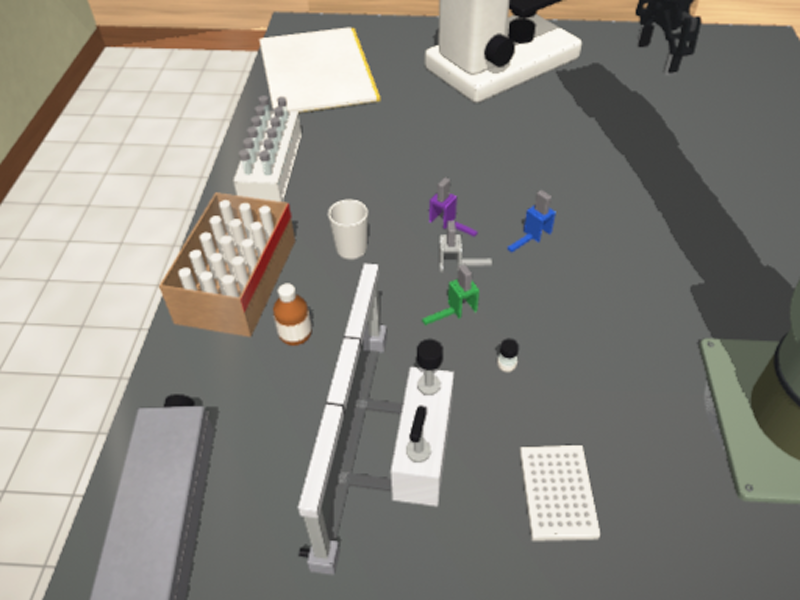

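The candidates in the top view are the grey staple at (512,372), green at (447,370), purple at (575,378) and blue at (552,468). Only the grey one is steel. The round knob is at (313,325), in the right-hand bore, and the T-bar is at (247,313). I'll confirm this in enlarged crops.

Run:
```python
from cell import *
import cv2
c=get_image('top')[135:345,105:385,::-1]; cv2.imwrite('pics/top1.png',cv2.resize(c,None,fx=2.8,fy=2.8,interpolation=cv2.INTER_CUBIC))
c=get_image('side')[105:375,180:380,::-1]; cv2.imwrite('pics/side1.png',cv2.resize(c,None,fx=2.2,fy=2.2,interpolation=cv2.INTER_CUBIC))
```

```text
(no output)
```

View pics/top1.png

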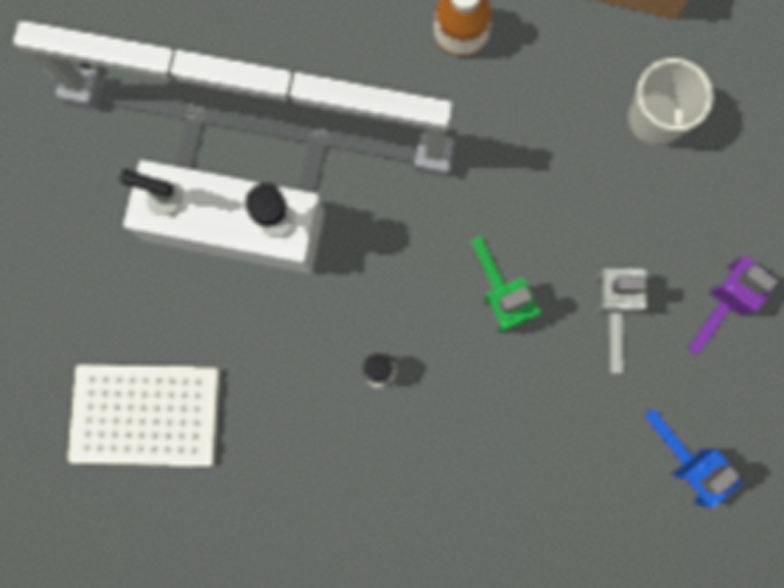

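View pics/side1.png

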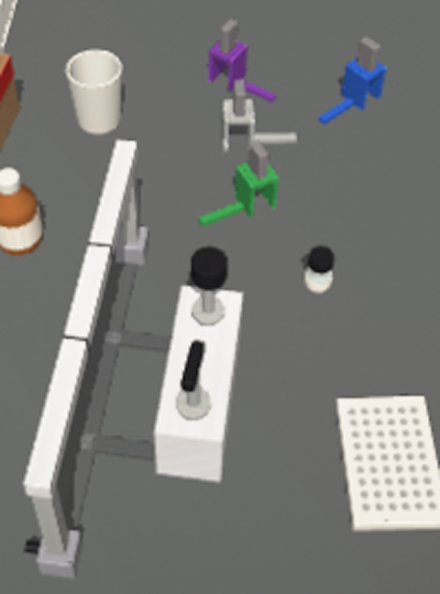

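```bash
cat > h.py <<'E'
from cell import *
import numpy as np,cv2
from scipy.optimize import least_squares
def proj(p,P):
    P=np.atleast_2d(P);c=P@p['view'][:3,:3].T+p['view'][:3,3]
    return np.c_[p['cx']+p['fx']*c[:,0]/-c[:,2],p['cy']-p['fy']*c[:,1]/-c[:,2]]
def rz(a):return np.array([[np.cos(a),-np.sin(a),0],[np.sin(a),np.cos(a),0],[0,0,1]])
E
python3 - <<'E'
from h import *
T=camera_params('top');S=camera_params('side')
t=lambda u,v:(105+(u+.5)/2.8-.5,135+(v+.5)/2.8-.5); s=lambda u,v:(180+(u+.5)/2.2-.5,105+(v+.5)/2.2-.5)
R='r';B='b'
L=[(R,(.01,.182),t(20,23),0),(R,(-.01,.182),t(15,44),0),(R,(.01,-.182),t(451,102),0),(R,(-.01,-.182),t(448,124),0),
(R,(.01,.05),t(175,50),0),(R,(-.01,.05),t(170,72),0),(R,(.01,-.05),t(293,72),0),(R,(-.01,-.05),t(289,95),0),
(B,(.03,.08,.08),t(140,160),0),(B,(-.03,.08,.08),t(125,229),0),(B,(.03,-.08,.08),t(319,192),0),(B,(-.03,-.08,.08),t(304,263),0),
(B,(0,-.05,.154),t(268,206),0),
(R,(.01,-.182),s(118,142),1),(R,(-.01,-.182),s(136,144),1),(R,(.01,.182),s(25,486),1),(R,(-.01,.182),s(50,491),1),
(R,(.01,-.05),s(91,243),1),(R,(-.01,-.05),s(111,246),1),(R,(.01,.05),s(64,337),1),(R,(-.01,.05),s(86,341),1),
(B,(.03,-.08,.08),s(183,287),1),(B,(-.03,-.08,.08),s(243,293),1),(B,(.03,.08,.08),s(157,432),1),(B,(-.03,.08,.08),s(222,437),1),(B,(0,-.05,.154),s(209,268),1)]
def f(q):
    o=[]
    for k,l,px,c in L:
        P=np.array([l[0]+.1,l[1],q[3]]) if k=='r' else np.array(l)
        o.append(proj((T,S)[c],rz(q[2])@P+[q[0],q[1],0])[0]-px)
    return np.ravel(o)
r=least_squares(f,[.55,0,0,.17],loss='soft_l1');print(r.x);print(np.round(f(r.x).reshape(-1,2),1).tolist())
G=[((0,0,.09),t(630,284),0),((-.0715,0,.003),t(616,371),0),((.0175,.018,.052),t(603,270),0),((.0175,-.018,.052),t(646,270),0),((-.0175,.018,.052),t(604,307),0),((-.0175,-.018,.052),t(646,307),0),((0,0,.09),s(240,86),1),((-.0715,0,.003),s(296,138),1)]
g=lambda q:np.ravel([proj((T,S)[c],rz(q[2])@np.array(l)+[q[0],q[1],0])[0]-px for l,px,c in G])
rg=least_squares(g,[.5,-.35,0],loss='soft_l1');print(rg.x);print(np.round(g(rg.x).reshape(-1,2),1).tolist())
E
```

```text
[ 0.54975338  0.07975386 -0.08245245  0.16899266]
[[-0.0, 0.0], [-0.5, 0.6], [0.5, 0.2], [-0.0, 0.7], [0.0, 0.6], [-0.2, 0.9], [0.3, 0.5], [-0.1, 0.6], [0.4, 0.8], [-0.2, -0.3], [-0.2, 1.3], [0.0, -0.2], [-0.3, 0.2], [-1.0, -0.7], [-0.1, -0.7], [-0.4, -0.3], [0.1, -1.0], [-1.3, 0.7], [-0.5, 0.5], [-0.3, 0.3], [0.4, -0.2], [-0.8, -0.6], [-0.4, -0.1], [-1.1, 0.3], [0.1, 2.1], [-0.2, 0.2]]
[ 0.52409446 -0.27919828  0.08622678]
[[0.8, -0.2], [0.2, 0.9], [0.3, -0.5], [-0.6, -0.2], [0.1, 0.4], [-0.3, 0.7], [-0.4, 0.6], [-0.4, 0.3]]
```

Crops confirm it. The steel gauge is at crop (625,290) with its pointer tip at (616,371), and the round-knobbed plunger is in the right-hand bore (y = -50 mm). The fit residuals are within about 1 px, so I'll set out above the gauge.

```bash
cat >> h.py <<'E'
CAL=np.array([.54975,.07975]);YR=-.0825;H=.169
from scipy.spatial.transform import Rotation as Ro
def rail(x,y,z):  # rail_top frame -> world
    return rz(YR)@np.array([x+.1,y,0])+[*CAL,H+z]
def go(grasp,yaw):  # slide/turn to put the grasp point at 'grasp', tool y at world yaw, tool down
    s=read_state();R=np.array(s['ee_rot']);y=np.array([np.cos(yaw),np.sin(yaw),0]);z=np.array([0,0,-1.])
    Rt=np.c_[np.cross(y,z),y,z];p=np.array(grasp)+[0,0,hold_point_z]
    print('slide',np.round(R.T@(p-s['tcp_pos'])*1000,1),'rot',np.round(np.degrees(Ro.from_matrix(R.T@Rt).as_rotvec()),2),'tcp',np.round(s['tcp_pos'],4),'F',np.round(s['ft_force'],1),'w',s['width'],'g',s['grip_force'],'t',s['time_s'])
E
python3 -c "
from h import *
go([.5241,-.2792,.2],.0862)"
```

```text
slide [ 400.2 -136.2   49.8] rot [-3.000e-02 -3.000e-02 -7.535e+01] tcp [ 0.1927 -0.5417  0.4044] F [-0.4  0.7  1. ] w 0.08532278541115605 g 0.0 t 0.2
```

Request:
{"op": "move_arm", "data": {
  "rows": [
    {"delta_rot":[0,0,-75.35],"slide":[400,-136,50],"jaw":60},
    {"delta_rot":[0,0,-75.35],"slide":[400,-136,50],"jaw":60},
    {"delta_rot":[0,0,-75.35],"slide":[400,-136,50],"jaw":60},
    {"delta_rot":[0,0,-75.35],"slide":[400,-136,50],"jaw":60},
    {"delta_rot":[0,0,-75.35],"slide":[400,-136,50],"jaw":60},
    {"delta_rot":[0,0,-75.35],"slide":[400,-136,50],"jaw":60},
    {"delta_rot":[0,0,-75.35],"slide":[400,-136,50],"jaw":60},
    {"delta_rot":[0,0,-75.35],"slide":[400,-136,50],"jaw":60},
    {"delta_rot":[0,0,-75.35],"slide":[400,-136,50],"jaw":60},
    {"delta_rot":[0,0,-75.35],"slide":[400,-136,50],"jaw":60},
    {"delta_rot":[0,0,-75.35],"slide":[400,-136,50],"jaw":60},
    {"delta_rot":[0,0,-75.35],"slide":[400,-136,50],"jaw":60},
    {"delta_rot":[0,0,-75.35],"slide":[400,-136,50],"jaw":60},
    {"delta_rot":[0,0,-75.35],"slide":[400,-136,50],"jaw":60}
  ]
}}

```text
time_s: 1.6
tcp_pos: [0.5236, -0.2801, 0.3549]
ee_rot: [[-0.085, 0.996, -0.0], [0.996, 0.085, -0.0], [-0.0, -0.0, -1.0]]
ft_force: [-0.4, -0.3, -0.6]
width: 0.0598
grip_force: 0.0
```

Run:
```python
from h import *
go([.5241,-.2792,.076],.0862)
w=camera_params('wrist');im=get_image('wrist')[:,:,::-1]
g=np.array([.5241,-.2792,0]);
print(np.round(proj(w,[rz(.0862)@np.array(l)+g for l in((0,0,.09),(0,.012,.09),(0,-.012,.09),(-.0715,0,.003))])*1.5,0).tolist())
cv2.imwrite('pics/w1.png',cv2.resize(im,None,fx=1.5,fy=1.5,interpolation=cv2.INTER_CUBIC))
```

```text
slide [  0.9   0.6 124.2] rot [-0.    0.01 -0.09] tcp [ 0.5236 -0.2801  0.3549] F [-0.4 -0.3 -0.6] w 0.059818638774007615 g 0.0 t 1.6
[[385.0, 290.0], [385.0, 270.0], [385.0, 309.0], [294.0, 254.0]]
```

View pics/w1.png

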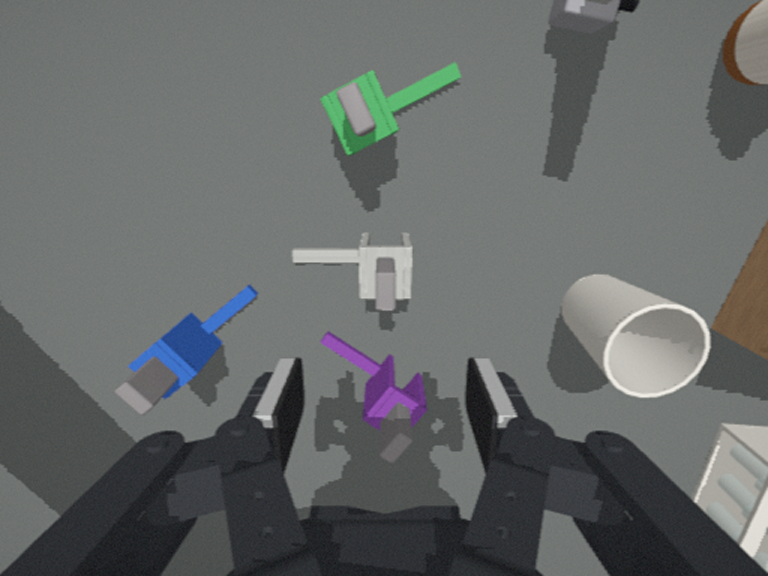

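The steel gauge lines up: its tab is at (385,293) against a predicted (385,290), and its pointer tip at (293,256) against (294,254). I'll go down and grip it.

Request:
{"op": "move_arm", "data": {
  "rows": [
    {"delta_rot":[0,0,0],"slide":[1,0.5,40],"jaw":60},
    {"delta_rot":[0,0,0],"slide":[1,0.5,80],"jaw":50},
    {"delta_rot":[0,0,0],"slide":[1,0.5,110],"jaw":50},
    {"delta_rot":[0,0,0],"slide":[1,0.5,123],"jaw":50},
    {"delta_rot":[0,0,0],"slide":[1,0.5,123],"jaw":50},
    {"delta_rot":[0,0,0],"slide":[1,0.5,123],"jaw":20},
    {"delta_rot":[0,0,0],"slide":[1,0.5,123],"jaw":5},
    {"delta_rot":[0,0,0],"slide":[1,0.5,123],"jaw":5},
    {"delta_rot":[0,0,0],"slide":[1,0.5,123],"jaw":5},
    {"delta_rot":[0,0,0],"slide":[1,0.5,123],"jaw":5},
    {"delta_rot":[0,0,0],"slide":[1,0.5,123],"jaw":5},
    {"delta_rot":[0,0,0],"slide":[1,0.5,123],"jaw":5}
  ]
}}

```text
time_s: 2.85
tcp_pos: [0.5247, -0.2786, 0.233]
ee_rot: [[-0.086, 0.996, 0.002], [0.996, 0.086, -0.001], [-0.001, 0.002, -1.0]]
ft_force: [-0.6, -0.5, 9.4]
width: 0.0112
grip_force: 61.3
```

Run:
```python
from h import *
s=read_state();z0=s['tcp_pos'][2]
go([.5241,-.2792,z0-hold_point_z+.19],.0862)
```

```text
slide [  -0.7   -0.4 -190. ] rot [ 0.1   0.06 -0.01] tcp [ 0.5247 -0.2786  0.233 ] F [-0.6 -0.5  9.4] w 0.011236015997116858 g 61.3311231136322 t 2.85
```

Request:
{"op": "move_arm", "data": {
  "rows": [
    {"delta_rot":[0,0,0],"slide":[0,0,-45],"jaw":5},
    {"delta_rot":[0,0,0],"slide":[0,0,-90],"jaw":5},
    {"delta_rot":[0,0,0],"slide":[0,0,-135],"jaw":5},
    {"delta_rot":[0,0,0],"slide":[0,0,-175],"jaw":5},
    {"delta_rot":[0,0,0],"slide":[0,0,-190],"jaw":5},
    {"delta_rot":[0,0,0],"slide":[0,0,-190],"jaw":5}
  ]
}}

```text
time_s: 3.45
tcp_pos: [0.5244, -0.2785, 0.4243]
ee_rot: [[-0.086, 0.996, 0.004], [0.996, 0.086, -0.002], [-0.002, 0.003, -1.0]]
ft_force: [0.4, -0.6, -2.0]
width: 0.0108
grip_force: 59.9
```

Run:
```python
from h import *
s=read_state();print(rail(0,-.12,0))
go([*rail(0,-.12,0)[:2],s['tcp_pos'][2]-hold_point_z],YR)
```

```text
[ 0.63952111 -0.0480825   0.169     ]
slide [219.6 134.5   0. ] rot [0.21 0.1  9.65] tcp [ 0.5244 -0.2785  0.4243] F [ 0.4 -0.6 -2. ] w 0.010833016229729582 g 59.89798843860626 t 3.45
```

Request:
{"op": "move_arm", "data": {
  "rows": [
    {"delta_rot":[0.2,0.1,1.6],"slide":[37,22,0],"jaw":5},
    {"delta_rot":[0.2,0.1,3.2],"slide":[73,45,0],"jaw":5},
    {"delta_rot":[0.2,0.1,4.8],"slide":[110,67,0],"jaw":5},
    {"delta_rot":[0.2,0.1,6.4],"slide":[146,90,0],"jaw":5},
    {"delta_rot":[0.2,0.1,8.1],"slide":[183,112,0],"jaw":5},
    {"delta_rot":[0.2,0.1,9.2],"slide":[208,128,0],"jaw":5},
    {"delta_rot":[0.2,0.1,9.65],"slide":[219.5,134.5,0],"jaw":5},
    {"delta_rot":[0.2,0.1,9.65],"slide":[219.5,134.5,0],"jaw":5},
    {"delta_rot":[0.2,0.1,9.65],"slide":[219.5,134.5,0],"jaw":5},
    {"delta_rot":[0.2,0.1,9.65],"slide":[219.5,134.5,0],"jaw":5}
  ]
}}

```text
time_s: 4.45
tcp_pos: [0.6392, -0.0497, 0.4216]
ee_rot: [[0.084, 0.996, -0.004], [0.996, -0.084, 0.001], [0.001, -0.004, -1.0]]
ft_force: [-0.1, -0.4, -1.4]
width: 0.0109
grip_force: 59.7
```

Run:
```python
from h import *
go([*rail(0,-.12,0)[:2],.19+.078],YR)
a=get_image('wrist')[:,:,::-1]; b=get_image('side')[:,:,::-1]
w=camera_params('wrist');S=camera_params('side')
print('wrist rail edges px(x1.0)',proj(w,[rail(x,y,0) for x in(-.01,.01) for y in(-.1,-.05)]).round(1).tolist())
print('side',proj(S,[rail(x,y,0) for x in(-.01,.01) for y in(-.182,-.12,-.05)]).round(1).tolist())
s=read_state();g=np.array([*s['tcp_pos'][:2],s['tcp_pos'][2]-.233])
R=rz(YR)
print('gauge side: saddle, tip, leg bottoms',proj(S,[g+R@np.array(l) for l in((-.0715,0,.003),(-.0125,.018,0),(.0125,.018,0),(-.0175,.018,0),(.0175,.018,0))]).round(1).tolist())
c=b[80:230,200:350];c=cv2.resize(c,(590,590),interpolation=cv2.INTER_CUBIC);cv2.imwrite('pics/s2.png',c)
cv2.imwrite('pics/w2.png',cv2.resize(a,(768,576),interpolation=cv2.INTER_CUBIC))
```

```text
slide [ 1.7  0.2 -1.1] rot [-0.23 -0.04 -0.08] tcp [ 0.6392 -0.0497  0.4216] F [-0.1 -0.4 -1.4] w 0.01093972791153252 g 59.668636322021484 t 4.45
wrist rail edges px(x1.0) [[245.2, 174.9], [244.3, 111.5], [269.6, 174.8], [270.5, 111.4]]
side [[241.5, 169.5], [236.2, 190.7], [229.7, 217.0], [232.4, 168.6], [226.8, 189.7], [219.8, 215.9]]
gauge side: saddle, tip, leg bottoms [[265.5, 186.1], [235.5, 190.6], [223.4, 189.3], [237.9, 190.9], [221.0, 189.0]]
```

View pics/w2.png

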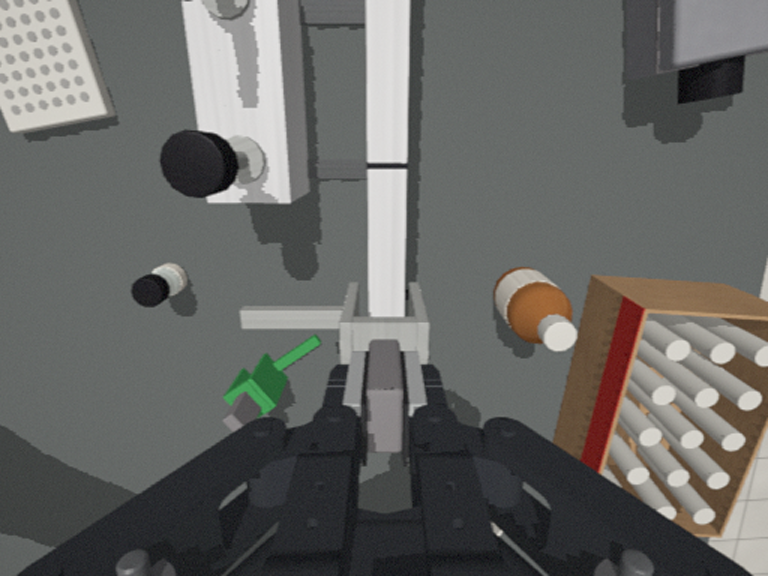

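View pics/s2.png

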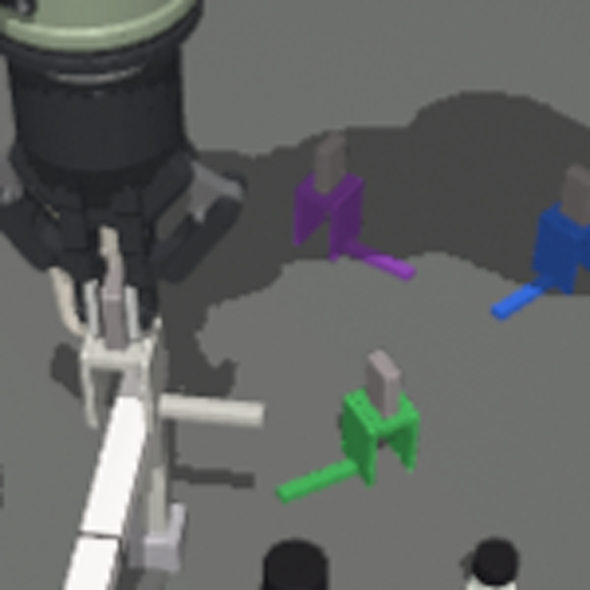

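The wrist view shows the rail at u = 369–408 and the leg inner faces at about 357 and 411 (row 300), so the rail sits about 2 mm to the +x side of the gap centre. I'll read the edges numerically.

Run:
```python
from h import *
a=get_image('wrist');g=cv2.cvtColor(a,cv2.COLOR_RGB2GRAY)
for v in (100,130,150,170,185,192,196,200,205,214): print(v,g[v,222:292].tolist())
w=camera_params('wrist')
print(proj(w,[rail(x,y,0) for x in(-.01,.01) for y in(-.11,-.09,-.07,-.04)]).round(1).tolist())
```

```text
100 [108, 106, 108, 103, 106, 108, 104, 105, 104, 107, 105, 107, 106, 107, 104, 106, 106, 106, 109, 105, 104, 114, 170, 215, 221, 220, 219, 219, 218, 219, 219, 219, 219, 218, 220, 219, 220, 221, 221, 218, 215, 215, 216, 216, 218, 220, 223, 224, 207, 146, 74, 67, 71, 71, 72, 70, 67, 87, 104, 106, 104, 104, 105, 107, 106, 104, 104, 106, 107, 103]
130 [103, 106, 108, 105, 106, 105, 109, 105, 107, 106, 108, 106, 105, 108, 105, 107, 105, 107, 109, 105, 105, 105, 139, 193, 220, 220, 219, 219, 219, 219, 218, 219, 217, 217, 219, 219, 220, 220, 218, 216, 214, 214, 215, 216, 217, 219, 222, 217, 185, 93, 67, 73, 68, 71, 67, 71, 70, 87, 106, 106, 109, 106, 105, 105, 105, 108, 105, 104, 102, 106]
150 [105, 106, 108, 105, 104, 106, 105, 106, 106, 107, 106, 109, 105, 105, 104, 107, 105, 107, 107, 107, 106, 105, 113, 177, 217, 219, 219, 218, 218, 218, 218, 218, 216, 218, 216, 217, 219, 218, 216, 214, 212, 211, 212, 214, 216, 219, 221, 207, 151, 81, 67, 72, 68, 72, 68, 70, 91, 107, 108, 103, 105, 106, 103, 106, 106, 105, 107, 105, 106, 106]
170 [107, 107, 109, 106, 108, 108, 106, 105, 104, 110, 107, 
[... 1812 characters left out ...]
20, 217, 215, 217, 219, 217, 215, 215, 213, 216, 215, 214, 215, 210, 208, 210, 212, 213, 213, 217, 218, 204, 145, 76, 72, 84, 98, 96, 107, 127, 138, 139, 139, 138, 139, 132, 120, 105, 107, 106, 105, 110, 105, 105, 106]
214 [172, 173, 174, 164, 146, 139, 140, 138, 138, 138, 136, 135, 128, 130, 136, 138, 139, 134, 134, 134, 135, 137, 138, 135, 139, 142, 140, 143, 140, 140, 137, 139, 142, 140, 138, 135, 135, 138, 138, 140, 139, 135, 138, 136, 137, 139, 142, 141, 141, 139, 141, 139, 139, 138, 138, 137, 135, 139, 139, 140, 140, 139, 137, 126, 111, 106, 106, 107, 109, 108]
[[245.3, 186.8], [245.0, 163.2], [244.7, 138.3], [244.1, 98.0], [269.4, 186.8], [269.8, 163.2], [270.1, 138.2], [270.7, 98.0]]
```

Request:
{"op": "move_arm", "data": {
  "rows": [
    {"delta_rot":[-0.2,0,-0.1],"slide":[0,1.2,0],"jaw":5},
    {"delta_rot":[-0.2,0,-0.1],"slide":[0,1.2,0],"jaw":5},
    {"delta_rot":[-0.2,0,-0.1],"slide":[0,1.2,8],"jaw":5},
    {"delta_rot":[-0.2,0,-0.1],"slide":[0,1.2,16],"jaw":5},
    {"delta_rot":[-0.2,0,-0.1],"slide":[0,1.2,24],"jaw":5},
    {"delta_rot":[-0.2,0,-0.1],"slide":[0,1.2,30],"jaw":5},
    {"delta_rot":[-0.2,0,-0.1],"slide":[0,1.2,30],"jaw":5}
  ]
}}

```text
time_s: 5.3
tcp_pos: [0.6405, -0.0483, 0.3906]
ee_rot: [[0.08, 0.997, -0.002], [0.997, -0.08, 0.002], [0.001, -0.002, -1.0]]
ft_force: [-0.4, -0.6, -1.0]
width: 0.0111
grip_force: 59.7
```

Request:
{"op": "move_arm", "data": {
  "rows": [
    {"delta_rot":[0,0,0],"slide":[0,0,8],"jaw":5},
    {"delta_rot":[0,0,0],"slide":[0,0,16],"jaw":5},
    {"delta_rot":[0,0,0],"slide":[0,0,24],"jaw":5},
    {"delta_rot":[0,0,0],"slide":[0,0,30],"jaw":5},
    {"delta_rot":[0,0,0],"slide":[0,0,30],"jaw":5},
    {"delta_rot":[0,0,0],"slide":[0,0,30],"jaw":5}
  ]
}}

```text
time_s: 5.9
tcp_pos: [0.6407, -0.0482, 0.3617]
ee_rot: [[0.081, 0.997, 0.0], [0.997, -0.081, 0.002], [0.002, -0.0, -1.0]]
ft_force: [0.4, 0.6, -0.7]
width: 0.0112
grip_force: 59.7
```

Request:
{"op": "move_arm", "data": {
  "rows": [
    {"delta_rot":[0,0,0],"slide":[0,0,2],"jaw":5},
    {"delta_rot":[0,0,0],"slide":[0,0,4],"jaw":5},
    {"delta_rot":[0,0,0],"slide":[0,0,5],"jaw":5},
    {"delta_rot":[0,0,0],"slide":[0,0,5],"jaw":5}
  ]
}}

```text
time_s: 6.3
tcp_pos: [0.6406, -0.0482, 0.3571]
ee_rot: [[0.081, 0.997, 0.0], [0.997, -0.081, 0.002], [0.002, 0.0, -1.0]]
ft_force: [-2.2, 0.1, 5.5]
width: 0.0112
grip_force: 60.7
```

Request:
{"op": "move_arm", "data": {
  "rows": [
    {"delta_rot":[0,0,0],"slide":[4,0,0],"jaw":5},
    {"delta_rot":[0,0,0],"slide":[10,0,0],"jaw":5},
    {"delta_rot":[0,0,0],"slide":[16,0,0],"jaw":5},
    {"delta_rot":[0,0,0],"slide":[22,0,0],"jaw":5},
    {"delta_rot":[0,0,0],"slide":[28,0,0],"jaw":5},
    {"delta_rot":[0,0,0],"slide":[28,0,0],"jaw":5}
  ]
}}

```text
time_s: 6.9
tcp_pos: [0.6431, -0.0192, 0.3571]
ee_rot: [[0.08, 0.997, 0.001], [0.997, -0.08, 0.002], [0.002, 0.001, -1.0]]
ft_force: [-0.3, 2.8, 5.2]
width: 0.011
grip_force: 60.9
```

Request:
{"op": "move_arm", "data": {
  "rows": [
    {"delta_rot":[0,0,0],"slide":[7,0,0],"jaw":5},
    {"delta_rot":[0,0,0],"slide":[14,0,0],"jaw":5},
    {"delta_rot":[0,0,0],"slide":[21,0,0],"jaw":5},
    {"delta_rot":[0,0,0],"slide":[28,0,0],"jaw":5},
    {"delta_rot":[0,0,0],"slide":[35,0,0],"jaw":5},
    {"delta_rot":[0,0,0],"slide":[40,0,0],"jaw":5},
    {"delta_rot":[0,0,0],"slide":[41,0,0],"jaw":5},
    {"delta_rot":[0,0,0],"slide":[41,0,0],"jaw":5},
    {"delta_rot":[0,0,0],"slide":[41,0,0],"jaw":5}
  ]
}}

```text
time_s: 7.8
tcp_pos: [0.6463, 0.021, 0.3571]
ee_rot: [[0.08, 0.997, 0.001], [0.997, -0.08, 0.002], [0.002, 0.001, -1.0]]
ft_force: [0.6, -1.3, 5.1]
width: 0.0111
grip_force: 60.8
```

Run:
```python
from h import *
s=read_state()
p=rz(-YR)@(np.array(s['tcp_pos'])-[*CAL,0])-[.1,0,0];print('rail xy',p[:2],s['ft_force'])
S=camera_params('side');T=camera_params('top')
g=rail(0,p[1],-.046);R=rz(YR)
print('tip side',proj(S,g+R@[-.0715,0,.003]),'top',proj(T,g+R@[-.0715,0,.003]))
a=get_image('top')[120:260,90:270,::-1];b=get_image('side')[120:330,160:310,::-1]
a=cv2.resize(a,(480,373),interpolation=cv2.INTER_CUBIC);b=cv2.resize(b,(320,448),interpolation=cv2.INTER_CUBIC)
c=np.zeros((448,800,3),np.uint8);c[:373,:480]=a;c[:,480:]=b;cv2.imwrite('pics/c3.png',c)
```

```text
rail xy [ 0.00104419 -0.0506233 ] [ 0.55422855 -1.29282418  5.11339743]
tip side [[260.59120877 233.07583057]] top [[204.44496347 199.04966681]]
```

View pics/c3.png

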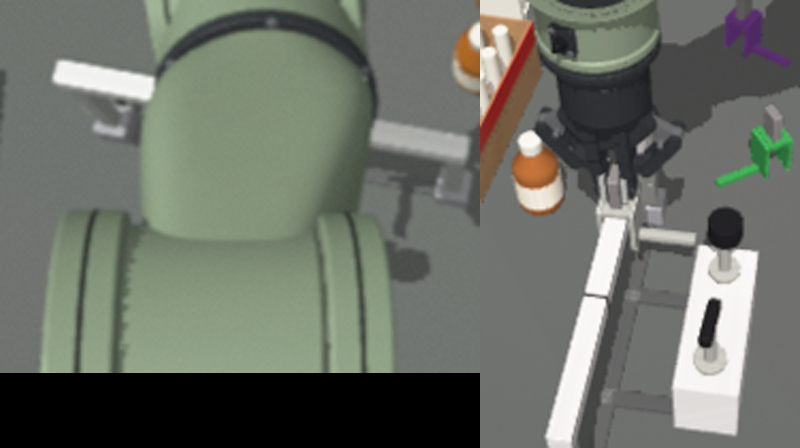

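The composite view shows the gauge seated with the rail between its legs. The pointer tip is at about (260.8,232) in side-camera pixels against a predicted (260.6,233.1), so it is at the band. I'll release and rise.

Request:
{"op": "move_arm", "data": {
  "rows": [
    {"delta_rot":[0,0,0],"slide":[0,0,0],"jaw":30},
    {"delta_rot":[0,0,0],"slide":[0,0,0],"jaw":50},
    {"delta_rot":[0,0,0],"slide":[0,0,0],"jaw":50},
    {"delta_rot":[0,0,0],"slide":[0,0,0],"jaw":50},
    {"delta_rot":[0,0,0],"slide":[0,0,0],"jaw":50},
    {"delta_rot":[0,0,0],"slide":[0,0,-10],"jaw":50},
    {"delta_rot":[0,0,0],"slide":[0,0,-30],"jaw":50},
    {"delta_rot":[0,0,0],"slide":[0,0,-60],"jaw":50},
    {"delta_rot":[0,0,0],"slide":[0,0,-80],"jaw":50},
    {"delta_rot":[0,0,0],"slide":[0,0,-80],"jaw":50},
    {"delta_rot":[0,0,0],"slide":[0,0,-80],"jaw":50}
  ]
}}

```text
time_s: 9.0
tcp_pos: [0.6461, 0.0204, 0.4373]
ee_rot: [[0.081, 0.997, 0.001], [0.997, -0.081, 0.002], [0.002, 0.0, -1.0]]
ft_force: [-0.1, 0.8, -1.0]
width: 0.0502
grip_force: 0.0
```

Run:
```python
from h import *
print(rail(-.1,-.05,0)); go([*rail(-.1,-.05,0)[:2],.25],YR)
```

```text
[0.54562968 0.02992006 0.169     ]
slide [   1.3 -100.9   32.5] rot [ 0.02 -0.09  0.11] tcp [0.6461 0.0204 0.4373] F [-0.1  0.8 -1. ] w 0.05015719931124082 g 0.0 t 9.0
```

Request:
{"op": "move_arm", "data": {
  "rows": [
    {"delta_rot":[0,0,0.1],"slide":[1.3,-40,0],"jaw":60},
    {"delta_rot":[0,0,0.1],"slide":[1.3,-75,0],"jaw":60},
    {"delta_rot":[0,0,0.1],"slide":[1.3,-101,0],"jaw":60},
    {"delta_rot":[0,0,0.1],"slide":[1.3,-101,0],"jaw":60},
    {"delta_rot":[0,0,0.1],"slide":[1.3,-101,0],"jaw":60},
    {"delta_rot":[0,0,0.1],"slide":[1.3,-101,0],"jaw":60}
  ]
}}

```text
time_s: 9.6
tcp_pos: [0.5462, 0.0297, 0.4364]
ee_rot: [[0.083, 0.997, -0.0], [0.997, -0.083, 0.002], [0.002, -0.0, -1.0]]
ft_force: [-0.3, 0.4, 0.1]
width: 0.0599
grip_force: 0.0
```

Run:
```python
from h import *
go([*rail(-.1,-.05,0)[:2],.154],YR)
w=camera_params('wrist');a=get_image('wrist')[:,:,::-1]
k=rail(-.1,-.05,0);k[2]=.166;R=rz(YR)
P=[k]+[k+R@np.array([.017*np.cos(t),.017*np.sin(t),0]) for t in np.radians([0,90,180,270])]
print('knob top pred',(proj(w,P)).round(1).tolist())
print('tip pred',proj(w,rail(-.0715,-.05,-.043)).round(1))
# axis of tool at that height
s=read_state();q=np.array(s['tcp_pos'])+np.array(s['ee_rot'])[:,2]*(s['tcp_pos'][2]-.166);print('tool axis px',proj(w,q).round(1))
cv2.imwrite('pics/w4.png',cv2.resize(a,(768,576),interpolation=cv2.INTER_CUBIC))
b=get_image('side')[:,:,::-1]; cv2.imwrite('pics/raw_side4.png',b)
```

```text
slide [-1.000e-01 -5.000e-01  1.277e+02] rot [-0.03 -0.09 -0.01] tcp [0.5462 0.0297 0.4364] F [-0.3  0.4  0.1] w 0.0598545907426599 g 0.0 t 9.6
knob top pred [[255.7, 192.6], [274.5, 192.6], [255.7, 174.4], [236.9, 192.6], [255.7, 210.1]]
tip pred [[283.3 180.3]]
tool axis px [[256.2 192.3]]
```

View pics/w4.png

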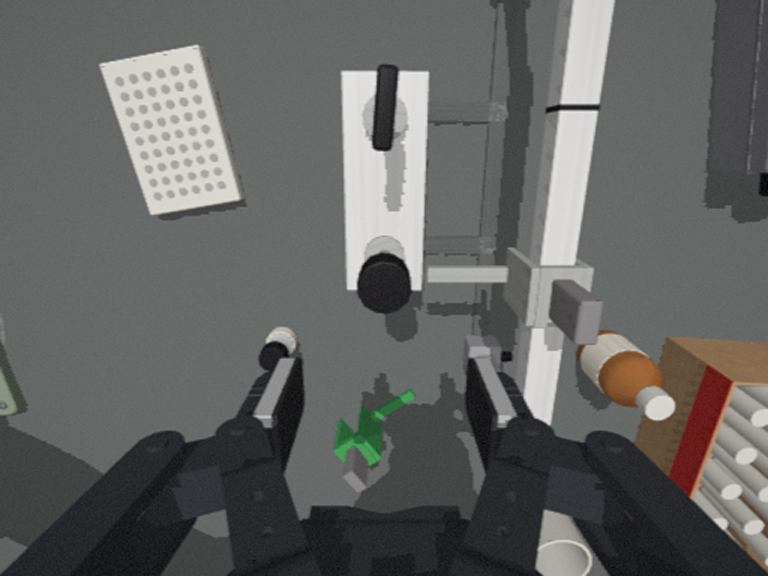

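The knob's top is centred at about (384.5,285), on the tool axis (384,288) to within half a mm in the closing direction. The gauge sits on the rail at the band, and its pointer ends at (428,273) beside the knob. I'll descend with the jaw at 60, offset +1 mm along tool x, then close gradually.

Request:
{"op": "move_arm", "data": {
  "rows": [
    {"delta_rot":[0,0,0],"slide":[1.2,-0.2,30],"jaw":60},
    {"delta_rot":[0,0,0],"slide":[1.2,-0.2,60],"jaw":60},
    {"delta_rot":[0,0,0],"slide":[1.2,-0.2,90],"jaw":60},
    {"delta_rot":[0,0,0],"slide":[1.2,-0.2,115],"jaw":60},
    {"delta_rot":[0,0,0],"slide":[1.2,-0.2,127],"jaw":60},
    {"delta_rot":[0,0,0],"slide":[1.2,-0.2,127],"jaw":60},
    {"delta_rot":[0,0,0],"slide":[1.2,-0.2,127],"jaw":45},
    {"delta_rot":[0,0,0],"slide":[1.2,-0.2,127],"jaw":38},
    {"delta_rot":[0,0,0],"slide":[1.2,-0.2,127],"jaw":37},
    {"delta_rot":[0,0,0],"slide":[1.2,-0.2,127],"jaw":36},
    {"delta_rot":[0,0,0],"slide":[1.2,-0.2,127],"jaw":36}
  ]
}}

```text
time_s: 10.8
tcp_pos: [0.5456, 0.0312, 0.3101]
ee_rot: [[0.082, 0.997, 0.0], [0.997, -0.082, 0.002], [0.002, 0.0, -1.0]]
ft_force: [0.6, 0.4, -0.5]
width: 0.0359
grip_force: 0.0
```

Request:
{"op": "move_arm", "data": {
  "rows": [
    {"delta_rot":[0,0,0],"slide":[0,0,0],"jaw":35},
    {"delta_rot":[0,0,0],"slide":[0,0,0],"jaw":34.4},
    {"delta_rot":[0,0,0],"slide":[0,0,0],"jaw":34.4}
  ]
}}

```text
time_s: 11.1
tcp_pos: [0.5455, 0.0312, 0.3098]
ee_rot: [[0.082, 0.997, -0.0], [0.997, -0.082, 0.002], [0.002, -0.0, -1.0]]
ft_force: [-0.1, -0.6, -0.6]
width: 0.0346
grip_force: 0.1
```

Request:
{"op": "move_arm", "data": {
  "rows": [
    {"delta_rot":[0,0,0],"slide":[0,0,0],"jaw":33.5},
    {"delta_rot":[0,0,0],"slide":[0,0,0],"jaw":33.5}
  ]
}}

```text
time_s: 11.3
tcp_pos: [0.5455, 0.0313, 0.3099]
ee_rot: [[0.082, 0.997, 0.0], [0.997, -0.082, 0.002], [0.002, -0.0, -1.0]]
ft_force: [1.2, -0.7, 1.5]
width: 0.0338
grip_force: 8.6
```

Request:
{"op": "move_arm", "data": {
  "rows": [
    {"delta_rot":[0,0,0],"slide":[0,0,0],"jaw":30},
    {"delta_rot":[0,0,0],"slide":[0,0,0],"jaw":25},
    {"delta_rot":[0,0,0],"slide":[0,0,0],"jaw":25},
    {"delta_rot":[0,0,0],"slide":[0,0,0],"jaw":25}
  ]
}}

```text
time_s: 11.7
tcp_pos: [0.5456, 0.0313, 0.3101]
ee_rot: [[0.082, 0.997, 0.001], [0.997, -0.082, 0.002], [0.002, 0.0, -1.0]]
ft_force: [-0.3, 0.1, 5.2]
width: 0.0325
grip_force: 58.9
```

Request:
{"op": "move_arm", "data": {
  "rows": [
    {"delta_rot":[0,0,0],"slide":[0,0,-1],"jaw":25},
    {"delta_rot":[0,0,0],"slide":[0,0,-2.5],"jaw":25},
    {"delta_rot":[0,0,0],"slide":[0,0,-4],"jaw":25},
    {"delta_rot":[0,0,0],"slide":[0,0,-6],"jaw":25},
    {"delta_rot":[0,0,0],"slide":[0,0,-8],"jaw":25}
  ]
}}

```text
time_s: 12.2
tcp_pos: [0.5455, 0.0312, 0.318]
ee_rot: [[0.082, 0.997, -0.0], [0.997, -0.082, 0.002], [0.002, -0.0, -1.0]]
ft_force: [-0.7, -0.2, -3.6]
width: 0.0322
grip_force: 59.6
```

Lateral force is small and the weight (about 3 N) is on the tool. I'll continue up.

Request:
{"op": "move_arm", "data": {
  "rows": [
    {"delta_rot":[0,0,0],"slide":[0,0,-2],"jaw":25},
    {"delta_rot":[0,0,0],"slide":[0,0,-4],"jaw":25},
    {"delta_rot":[0,0,0],"slide":[0,0,-7],"jaw":25},
    {"delta_rot":[0,0,0],"slide":[0,0,-10],"jaw":25},
    {"delta_rot":[0,0,0],"slide":[0,0,-13],"jaw":25},
    {"delta_rot":[0,0,0],"slide":[0,0,-16],"jaw":25},
    {"delta_rot":[0,0,0],"slide":[0,0,-19],"jaw":25},
    {"delta_rot":[0,0,0],"slide":[0,0,-22],"jaw":25},
    {"delta_rot":[0,0,0],"slide":[0,0,-25],"jaw":25},
    {"delta_rot":[0,0,0],"slide":[0,0,-28],"jaw":25},
    {"delta_rot":[0,0,0],"slide":[0,0,-30],"jaw":25},
    {"delta_rot":[0,0,0],"slide":[0,0,-31.5],"jaw":25},
    {"delta_rot":[0,0,0],"slide":[0,0,-31.5],"jaw":25},
    {"delta_rot":[0,0,0],"slide":[0,0,-31.5],"jaw":25},
    {"delta_rot":[0,0,0],"slide":[0,0,-31.5],"jaw":25}
  ]
}}

```text
time_s: 13.7
tcp_pos: [0.5455, 0.0312, 0.3492]
ee_rot: [[0.082, 0.997, -0.0], [0.997, -0.082, 0.002], [0.002, -0.0, -1.0]]
ft_force: [0.5, 0.2, -3.2]
width: 0.0325
grip_force: 59.6
```

Run:
```python
from h import *
s=read_state();print(s['tcp_pos'],s['ft_force'],s['moment'])
S=camera_params('side')
k=rail(-.1,-.05,-.043)
f=lambda P:((proj(S,P)-[190,150])*[5,5]).round(0).tolist()
print('collar centre pred at level, +-6mm',f([k,k+[0,0,.006],k-[0,0,.006]]),'tip',f(rail(-.0715,-.0506,-.043)),'saddle',f(rail(0,-.05,0)))
c=get_image('side')[150:265,190:310,::-1];cv2.imwrite('pics/s5.png',cv2.resize(c,None,fx=5,fy=5,interpolation=cv2.INTER_CUBIC))
```

```text
[0.54549949 0.03120442 0.34922482] [ 0.48989918  0.16628358 -3.2316679 ] [0.02230739 0.01898303 0.01255322]
collar centre pred at level, +-6mm [[422.0, 425.0], [422.0, 416.0], [422.0, 433.0]] tip [[353.0, 415.0]] saddle [[174.0, 332.0]]
```

View pics/s5.png

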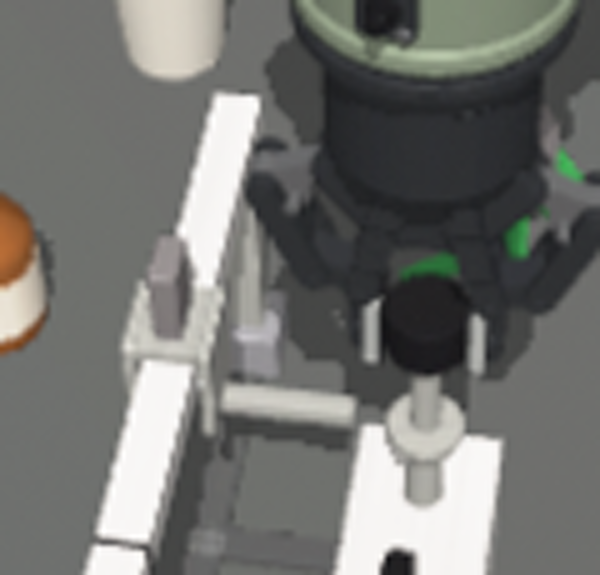

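The collar is at (425,427) against a target of (422,425), and the pointer tip at (353,411) against (353,415). The gauge is hanging free on the rail. I'll trim up about 1 mm, settle and hand in.

Request:
{"op": "move_arm", "data": {
  "rows": [
    {"delta_rot":[0,0,0],"slide":[0,0,-0.6],"jaw":25},
    {"delta_rot":[0,0,0],"slide":[0,0,-1.2],"jaw":25},
    {"delta_rot":[0,0,0],"slide":[0,0,-1.2],"jaw":25},
    {"delta_rot":[0,0,0],"slide":[0,0,-1.2],"jaw":25},
    {"delta_rot":[0,0,0],"slide":[0,0,-1.2],"jaw":25},
    {"delta_rot":[0,0,0],"slide":[0,0,-1.2],"jaw":25}
  ]
}}

```text
time_s: 14.35
tcp_pos: [0.5455, 0.0312, 0.3505]
ee_rot: [[0.082, 0.997, -0.0], [0.997, -0.082, 0.002], [0.002, -0.0, -1.0]]
ft_force: [-0.4, 0.3, -2.5]
width: 0.0324
grip_force: 59.6
```

```bash
python3 -c "
from cell import *
s=read_state();print(s['ft_force'],s['grip_force'],max(abs(x) for x in s['dq']));print(finish_job())"
```

```text
[-0.42602808  0.28902047 -2.4951696 ] 59.646379351615906 0.0021969254171491895
the job is handed in; nothing more can be done
None
```

I handed the job in at 14.35 s: the gauge is on the rail at the right-hand band, released, and the round-knobbed plunger is held about 40 mm up with its collar level with the pointer to within 2–3 mm by the camera; no verdict came back.

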